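# Lay out the bench mat for a titration

## Robot

A 6-joint arm with a two-finger parallel gripper is mounted at the origin on a cart in front of the work surface, level with it; the furniture and walls round the work are solid. World frame = base frame: x ahead of the robot, y to its left, z up, the work surface at z = 0. Lengths are in m, angles in rad, forces in N, time in s.
With the tool pointing down it reaches from about 0.325 to 0.85 m from the base axis. Payload 4.4 kg.
Tool frame: the origin (TCP) lies midway between the tips of the shut fingers; the grasp point (between the pads) lies 19 mm behind it; z points along the fingers, y is the line along which they close (so a half turn about z gives the same grasp; the last joint's range is limited). The gripper opens to 94 mm and grips with 3 to 60 N. Pads are 16 mm wide; open, the fingers measure 119 mm over their backs; the gripper's body (75 mm by 177 mm) begins 78 mm behind the grasp point.
Start: joints at [-1.452, 0.207, 1.542, -0, 1.393, -0.15], TCP at [0.153, -0.554, 0.174] pointing down, gripper open.
Joint ranges: [-2.73, 2.73], [-0.86, 2.22], [0.23, 2.46], [-1.11, 4.25], [0.08, 2.63], [-2.82, 2.82]. Speed limits (rad/s): [2.79, 2.79, 3.14, 3.14, 3.14, 3.14].

## Interface

Orientations are given as a 3x3 rotation matrix whose columns are the frame's x, y, z axes.
In Python, from workcell import ctrl, eyes gives the robot as it stands.
- The arm moves only by the shell command python3 -m crank 'ROWS' [FORCE]. ROWS is JSON, one flat list of numbers, 7 for each row, row after row: the turn, a rotation vector about the tool's x, y, z each as a share of 2 rad, from -1 to 1, then the shift along the tool's x, y, z each as a share of 200 mm, from -1 to 1, then the closure, from 0 (fully open) to 1 (shut). In form: [rx, ry, rz, x, y, z, claw, rx, ry, rz, x, y, z, claw, ...]. A call has 1 to 5 rows; each row shifts and turns the commanded pose from where the row before left it, along the tool's axes as they then stand; what a row does not reach is not made up. A row lasts 1/12 s, in which the tool goes at most 41.7 mm and 7.16 degrees, less where a joint would pass 70% of its speed; a pose out of reach is approached as far as the arm can. A call with a number of a shift or a turn outside -1 to 1 is refused whole. A call with a gripper value outside its range is refused whole. The fingers move at their own pace and stop on an object; FORCE is the grip in N (left out, the last holds). Time passes only in rows, so rows that do not move let the fingers close. It gives the time, the measured TCP pose, the force, the opening and the grip force at its end, in the units of the state.
- ctrl.sense(): the state, without advancing time (a new reading comes with each control period).
- eyes.snapshot(name): name is "scene" or "top"; returns the picture (384x512x3 uint8, red, green, blue); there is no depth.
- eyes.calibration(name): a dict with "fx", "fy", "cx", "cy" (pixels), "camera_from_world" (4x4, takes a point from world to camera coordinates). Camera axes: x right, y up, looking along -z (the intrinsics and any distortion apply to the point x, -y, -z); pixel columns grow to the right and rows downward; lengths in m; the calibration is good to about 2 mm. A picture is of the moment at which its call begins. calibration takes no time and is no camera call.
- ctrl.close_job(): hands the job in; it is judged then, once.
The state is a dict: "clock": time; "joint_positions": joint angles; "joint_velocities": joint speeds; "joint_torque": joint torques, N m; "eef_pos": TCP position; "orientation": TCP orientation; "wrist_force": force on the tool from outside, world axes, zero at the start; "torque": the same for the moment, N m; "grip_width": finger opening in m; "gripper_force": force on a finger pad.
Only numpy, scipy, OpenCV 4.12 (cv2) and the standard library are available. Lean on these libraries where they do the work, as an engineer would, in place of code of your own. Each camera call takes 0.05 s, during which the arm holds its last target. There are 200 camera calls.

## Task

Lay out the black bench mat for a titration: stand the beaker centred on the white tile and cover it with its round lid, stand the large brown bottle in the steel dish, and stand the small brown bottle on the mat midway between the tile and the dish. Keep the bottles and the beaker upright all the time, let go of everything, and leave the flask, the timer and the roll of tape where they are.

Things in the scene. Friction and masses are not known exactly. Their poses are not given: they have to be found in the camera images.
- mat: Black rubber bench mat lying on the bench, fixed, 120 x 360 x 3 mm. Origin at the centre of its underside, its 3 mm thick top is at +3 mm; y runs along its length. The tile lies centred at y = +125 mm on it and the dish at y = -125 mm, or the two are swapped; its centre (the origin) is midway between them.
- tile: Square white ceramic tile 90 x 90 x 7 mm, fixed, flat on one end of the mat. Origin at the centre of its underside, top face at +7 mm.
- dish: Round shallow stainless dish, 84 mm outer diameter, 8 mm high, inner floor at +2 mm, about 78 mm free width at floor, 2 mm wall, fixed on the other end of the mat. Origin at the centre of its underside.
- large_bottle: The larger of two brown glass bottles, blue screw cap, closed; straight round body 62 mm in diameter up to about 72 mm, then sloping shoulder, 124 mm high with the cap (cap about 37 mm in diameter); about 0.22 kg. Loose, upright on the bench. Origin at the centre of its underside, z up its axis.
- small_bottle: The smaller of two brown glass bottles, black screw cap, closed; straight round body 50 mm in diameter up to about 57 mm, then sloping shoulder, 100 mm high with the cap (cap about 30 mm in diameter); about 0.18 kg. Loose, upright on the bench. Origin at the centre of its underside, z up its axis.
- beaker: Clear empty open beaker, 52 mm outer diameter, 70 mm high, about 42 mm free inside at the mouth; about 0.055 kg; can be gripped across its outside. Loose, upright on the bench. Origin at the centre of its underside, z up its axis.
- cover: Grey plastic lid of the beaker, 0.04 kg, loose, knob up. Origin: centre of the underside of its centring boss (0 to 4 mm, 36 mm in diameter); disc 62 mm in diameter at +4 to +8 mm; round knob at +8 to +30 mm, 14 mm in diameter at foot, 17 at top. Seated, the boss is inside the beaker's mouth and the disc on the rim: origin 66 mm above the beaker's.
- flask: Bystander: clear conical flask, 62 mm wide at the foot, 104 mm high, loose, upright. Origin at the centre of its underside.
- timer: Bystander: white bench timer, 58 x 64 x 18 mm, loose, flat. Origin at the centre of its underside.
- tape: Bystander: yellow roll of tape, 77 mm in diameter, 18 mm high, loose, flat. Origin at the centre of its underside.
Mind the look-alikes: they are no part of the job. What is shaped like the large_bottle but yellow is not meant.

How it is judged:
By the outcome, as a careful person would: the job done as asked, in the order asked, and still so for the second after the job is handed in, with the robot touching nothing.
It also fails if it takes over 96 s, if anything falls off the work surface, if the arm or the gripper's body presses on something with over 40 N, if the wrist force passes 120 N, or if a joint passes its speed limit or range.

## Working session

There is one attempt and no reset: what is moved stays moved. The work goes in short steps, Python scripts to look and compute and a shell command to move; the robot and the scene stay as the last step left them, time stands still between calls to the robot, and variables do not carry over. Pictures are saved under pics/ and viewed, at most 14 in all, crops included, and the job is handed in when it is done.

```bash
mkdir -p pics; ls; python3 - <<'E'
from workcell import ctrl,eyes
import cv2,numpy as np
for n in("scene","top"):
    im=eyes.snapshot(n);np.save(f"pics/{n}0.npy",im)
    cv2.imwrite(f"pics/{n}0.png",cv2.resize(im[:,:,::-1],(800,600)))
    c=eyes.calibration(n);print({k:(np.round(v,4).tolist() if k=="camera_from_world" else v) for k,v in c.items()})
s=ctrl.sense();print({k:np.round(v,4).tolist() for k,v in s.items()})
E
```

```text
pics
{'fx': 416.0495046599794, 'fy': 416.0495046599794, 'cx': 253.05809066916615, 'cy': 187.56094386676753, 'camera_from_world': [[-0.6136, -0.7894, 0.0175, 0.3923], [0.3425, -0.2461, 0.9067, -0.197], [-0.7115, 0.5623, 0.4214, -0.7507], [0.0, 0.0, 0.0, 1.0]]}
{'fx': 389.10030278564915, 'fy': 389.10030278564915, 'cx': 252.99758505807884, 'cy': 189.57301026666482, 'camera_from_world': [[0.0208, -0.9995, -0.0239, 0.07], [0.9935, 0.018, 0.112, -0.5639], [-0.1115, -0.0261, 0.9934, -1.1687], [0.0, 0.0, 0.0, 1.0]]}
{'clock': 0.1, 'joint_positions': [-1.4515, 0.2074, 1.5428, -0.0, 1.3935, -0.1505], 'joint_velocities': [-0.0011, -0.0015, -0.0046, 0.0011, 0.0006, -0.0013], 'joint_torque': [-0.0007, -37.1865, -28.2293, 0.0699, 0.0311, -0.0], 'eef_pos': [0.1531, -0.5534, 0.1729], 'orientation': [[0.9638, 0.2666, -0.0003], [0.2666, -0.9638, 0.0021], [0.0003, -0.0021, -1.0]], 'wrist_force': [0.4965, 0.5142, 0.3574], 'torque': [0.019, 0.0195, 0.0528], 'gripper_force': 0.0, 'grip_width': 0.0939}
```

View pics/scene0.png

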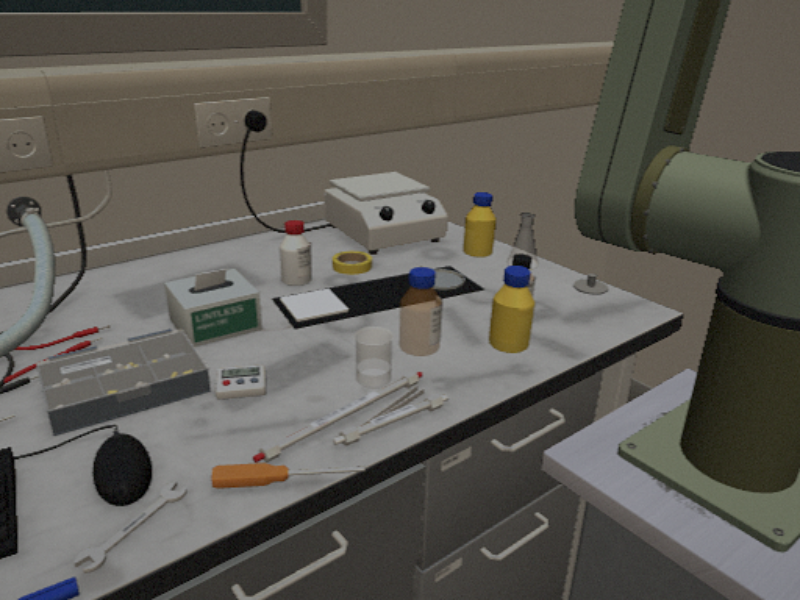

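View pics/top0.png

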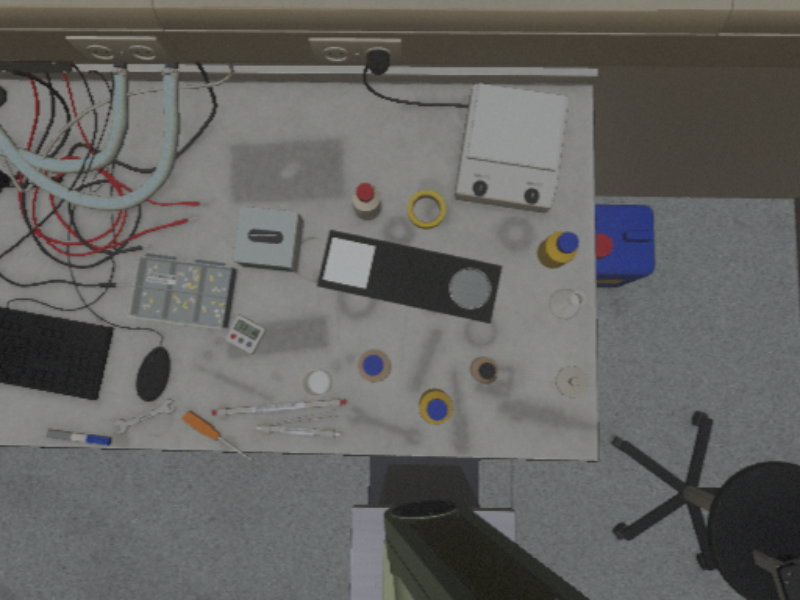

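The top picture shows, in 800x600 pixels: large bottle cap (373,365), small cap (485,370), beaker (318,381), lid (571,380), tile (349,263), dish (470,289). The yellow look-alike stands at (436,407). The scene view agrees. Next I measure by masks.

```bash
cat > h.py <<'E'
from workcell import ctrl,eyes
import cv2,numpy as np
def ray(n,px,z):
    c=eyes.calibration(n);T=c["camera_from_world"];T=np.array(T)
    d=np.array([(px[0]-c["cx"])/c["fx"],-(px[1]-c["cy"])/c["fy"],-1.])
    R=T[:3,:3];o=-R.T@T[:3,3];w=R.T@d
    return o+w*(z-o[2])/w[2]
def proj(n,p):
    c=eyes.calibration(n);T=np.array(c["camera_from_world"]);q=T[:3,:3]@np.array(p)+T[:3,3]
    return np.array([c["cx"]+c["fx"]*q[0]/-q[2],c["cy"]-c["fy"]*q[1]/-q[2]])
def blob(mask,near,r=60):
    m=mask.astype(np.uint8)
    n,l,s,c=cv2.connectedComponentsWithStats(m)
    k=[i for i in range(1,n) if s[i,4]>15 and np.hypot(*(c[i]-near))<r]
    i=max(k,key=lambda i:s[i,4]);return c[i],s[i,4],(l==i)
E
python3 - <<'E'
from h import *
im=np.load("pics/top0.npy");sc=np.load("pics/scene0.npy");K=512/800
def hsv(a):return cv2.cvtColor(a,cv2.COLOR_RGB2HSV).astype(int)
def near(a,p,r):
    y,x=np.mgrid[:a.shape[0],:a.shape[1]];return np.hypot(x-p[0],y-p[1])<r
T=hsv(im);S=hsv(sc)
def go(nm,cam,A,cond,p,r,z):
    p=np.array(p)*K
    c,a,m=blob(cond(A)&near(A[:,:,0],p,r),p,r)
    (e,ax,an)=cv2.minAreaRect(np.argwhere(m)[:,::-1].astype(np.float32))
    print(nm,cam,np.round(c,1),a,np.round(ax,1),np.round(ray(cam,c,z)[:2],4));return m
blue=lambda A:(A[:,:,0]>100)&(A[:,:,0]<130)&(A[:,:,1]>120)
dark=lambda A:A[:,:,2]<60
go("large","top",T,blue,(373,365),14,.124)
go("large","scene",S,blue,(422,278),14,.114)
go("small","top",T,dark,(485,370),9,.1)
go("small","scene",S,dark,(523,262),9,.092)
go("yellow","top",T,blue,(436,407),14,.124)
tm=go("tile","top",T,lambda A:A[:,:,2]>165,(349,263),26,.010)
q=cv2.minAreaRect(np.argwhere(tm)[:,::-1].astype(np.float32));b=cv2.boxPoints(q)
print([np.round(ray("top",x,.01)[:2],4).tolist() for x in b])
mm=go("mat","top",T,lambda A:A[:,:,2]<60,(410,275),70,.003)
for nm,p in(("beaker",(318,381)),("cover",(571,380)),("dish",(470,289)),("flask",(567,303)),("small",(485,370)),("knob",(571,380))):
    p=np.array(p)*K;x,y=p.astype(int);w=24
    cr=im[y-w:y+w,x-w:x+w,::-1]
    cv2.imwrite(f"pics/c_{nm}.png",cr)
cv2.imwrite("pics/mont.png",np.vstack([np.hstack([cv2.resize(cv2.imread(f"pics/c_{n}.png"),(264,264),interpolation=cv2.INTER_CUBIC) for n in g]) for g in(("beaker","cover","dish"),("flask","small","knob"))]))
print([( n,(np.array(p)*K).astype(int)-24) for n,p in(("beaker",(318,381)),("cover",(571,380)),("dish",(470,289)),("flask",(567,303)),("small",(485,370)))])
mask=lambda x0:0
cv2.imwrite("pics/sc.png",cv2.resize(sc[100:260,170:400,::-1],None,fx=3.4,fy=3.4,interpolation=cv2.INTER_CUBIC))
E
```

```text
large top [238.4 233.4] 118 [11.3 11.3] [0.4272 0.1171]
large scene [269.4 177.4] 201 [13. 16.] [0.4271 0.1208]
small top [311.4 237. ] 79 [9.4 8.9] [ 0.4213 -0.0911]
small scene [333.8 166.5] 82 [11.   7.6] [ 0.4234 -0.0917]
yellow top [279.4 262. ] 125 [12. 11.] [0.3505 0.0007]
tile top [222.9 168.1] 647 [26.4 26.4] [0.6316 0.1785]
[[0.5987, 0.2272], [0.6818, 0.2118], [0.6646, 0.1292], [0.5819, 0.1452]]
mat top [266.  177.6] 2666 [112.4  36.9] [0.6048 0.0411]
[('beaker', array([179, 219])), ('cover', array([341, 219])), ('dish', array([276, 160])), ('flask', array([338, 169])), ('small', array([286, 212]))]
```

View pics/mont.png

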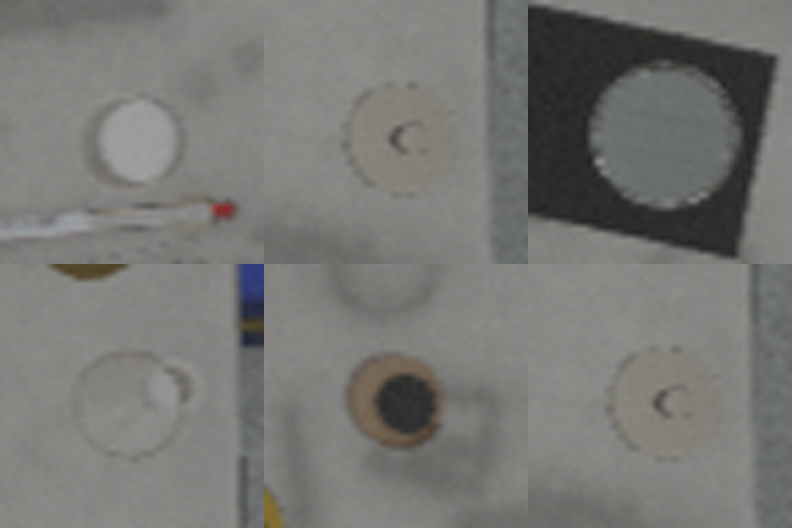

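View pics/sc.png

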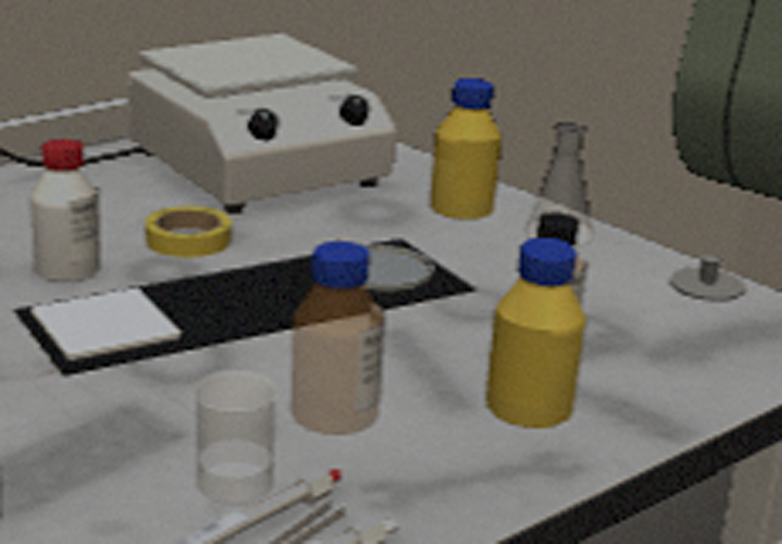

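```bash
python3 - <<'E'
from h import *
f=lambda o,p:np.array(o)+(np.array(p)+.5)/5.5-.5
R=lambda o,p,z:np.round(ray("top",f(o,p),z)[:2],4)
print("beaker floor",R((179,219),(140,140),.003),"rim",R((179,219),(132.5,141),.07))
print("cover disc",R((341,219),(138,139),.007),"knob",R((341,219),(143,139),.03))
d=R((276,160),(137,135),.011);print("dish",d)
print("flask",R((338,169),(129,141),.0), "small body base", R((286,212),(130,136),.04))
# scene beaker base/rim
g=lambda p:np.array((170,100))+(np.array(p)+.5)/3.4-.5
print("beaker scene rim",ray("scene",g((235,393)),.07)[:2],"base",ray("scene",g((235,478)),.003)[:2])
print("cover scene",ray("scene",g((708,284)),.007)[:2])
print("dish scene",ray("scene",g((393,267)),.011)[:2])
print("tile scene",np.mean([ray("scene",g(q),.01)[:2] for q in((32,319),(140,289),(180,329),(68,357))],0))
t=np.array([.6316,.1785]);v=t-d;print(np.linalg.norm(v),np.degrees(np.arctan2(v[1],v[0])),"mid",(t+d)/2)
im=np.load("pics/top0.npy")
A=cv2.cvtColor(im,cv2.COLOR_RGB2HSV);m=(A[:,:,2]<65).astype(np.uint8);m[:140]=0;m[210:]=0;m[:,:200]=0;m[:,325:]=0
m=cv2.morphologyEx(m,cv2.MORPH_OPEN,np.ones((3,3)))
b=cv2.boxPoints(cv2.minAreaRect(np.argwhere(m)[:,::-1].astype(np.float32)))
w=np.array([ray("top",q,.003)[:2] for q in b]);print(w,w.mean(0))
y=im[:,:,:].astype(int)
E
```

```text
beaker floor [0.3918 0.231 ] rim [0.3932 0.2251]
cover disc [ 0.4031 -0.2694] knob [ 0.4037 -0.2661]
dish [ 0.5847 -0.0673]
flask [ 0.5575 -0.2585] small body base [ 0.4228 -0.0919]
beaker scene rim [0.38940255 0.23359001] base [0.39694203 0.22784602]
cover scene [ 0.40242312 -0.26533205]
dish scene [ 0.57615082 -0.06755531]
tile scene [0.62710992 0.18333053]
0.2502343901225409 79.19749395546553 mid [0.60815 0.0556 ]
[[ 0.58467605  0.24049508]
 [ 0.70228618  0.21962249]
 [ 0.63179334 -0.13133992]
 [ 0.51646694 -0.10726687]] [0.60880563 0.05537769]
```

Two calibrated views agree within a few mm: beaker (0.393, 0.228), large bottle (0.427, 0.119), small bottle (0.422, -0.091), lid (0.403, -0.267), tile (0.6315, 0.1784), dish (0.585, -0.067), mat centre (0.608, 0.0557). First I align the tool to the world axes and go above the beaker.

```bash
python3 -m crank '[0,0,0.045,0,0,0,0, 0,0,0.045,0,0,0,0, 0,0,0.045,0,0,0,0, 0,0,0,0.14,-0.14,0,0, 0,0,0,0.14,-0.14,0,0]'
python3 -m crank '[0,0,0,0.14,-0.14,0,0, 0,0,0,0.14,-0.14,0,0, 0,0,0,0.14,-0.14,0,0, 0,0,0,0.14,-0.14,0,0, 0,0,0,0.14,-0.14,0,0]'
python3 -c "
from h import *
s=ctrl.sense();print(s['eef_pos'],np.round(s['orientation'],4).tolist(),s['joint_positions'])"
```

```text
clock: 0.52
eef_pos: [0.2086, -0.4982, 0.1731]
orientation: [[1.0, -0.004, -0.0], [-0.004, -1.0, 0.001], [-0.0, -0.001, -1.0]]
wrist_force: [0.9, 0.9, 0.8]
grip_width: 0.0938
gripper_force: 0.0
clock: 0.93
eef_pos: [0.35, -0.3564, 0.1735]
orientation: [[1.0, -0.001, -0.0], [-0.001, -1.0, 0.001], [-0.0, -0.001, -1.0]]
wrist_force: [0.7, -1.4, -0.5]
grip_width: 0.0941
gripper_force: 0.0
[ 0.3500484  -0.35635327  0.17353806] [[1.0, -0.0007, -0.0003], [-0.0007, -1.0, 0.0006], [-0.0003, -0.0006, -1.0]] [-9.67822032e-01  4.58907022e-02  1.72250427e+00  8.79201925e-05
  1.37388333e+00  6.03616939e-01]
```

```bash
python3 -m crank '[0,0,0,0.0143,-0.195,0,0, 0,0,0,0.0143,-0.195,0,0, 0,0,0,0.0143,-0.195,0,0, 0,0,0,0.0143,-0.195,0,0, 0,0,0,0.0143,-0.195,0,0]' >/dev/null
python3 -m crank '[0,0,0,0.0143,-0.195,0,0, 0,0,0,0.0143,-0.195,0,0, 0,0,0,0.0143,-0.195,0,0, 0,0,0,0.0143,-0.195,0,0, 0,0,0,0.0143,-0.195,0,0]' >/dev/null
python3 -m crank '[0,0,0,0.0143,-0.195,0,0, 0,0,0,0.0143,-0.195,0,0, 0,0,0,0.0143,-0.195,0,0, 0,0,0,0.0143,-0.195,0,0, 0,0,0,0.0143,-0.19,0,0]'
python3 -m crank '[0,0,0,0,0,0,0, 0,0,0,0,0,0,0]'
```

```text
clock: 2.18
eef_pos: [0.3916, 0.2278, 0.1737]
orientation: [[1.0, 0.001, -0.0], [0.001, -1.0, -0.0], [-0.0, 0.0, -1.0]]
wrist_force: [0.7, 0.3, 0.6]
grip_width: 0.094
gripper_force: 0.0
clock: 2.35
eef_pos: [0.3914, 0.2271, 0.1733]
orientation: [[1.0, 0.004, -0.001], [0.004, -1.0, -0.001], [-0.001, 0.001, -1.0]]
wrist_force: [-0.1, -0.8, 0.6]
grip_width: 0.0943
gripper_force: 0.0
```

```bash
python3 -m crank '[0,0,0,0.0075,0,0.17,0, 0,0,0,0,0,0.17,0, 0,0,0,0,0,0.17,0, 0,0,0,0,0,0.12,0, 0,0,0,0,0,0.06,0]' 
python3 -m crank '[0,0,0,0,0,0,1, 0,0,0,0,0,0,1, 0,0,0,0,0,0,1, 0,0,0,0,0,0,1, 0,0,0,0,0,0,1]' 10
python3 -m crank '[0,0,0,0,0,0,1, 0,0,0,0,0,0,1, 0,0,0,0,0,0,1, 0,0,0,0,0,0,1]'
```

```text
clock: 2.77
eef_pos: [0.3904, 0.2228, 0.0322]
orientation: [[1.0, -0.002, -0.007], [-0.002, -1.0, -0.003], [-0.007, 0.003, -1.0]]
wrist_force: [1.0, -0.5, -1.0]
grip_width: 0.0937
gripper_force: 0.0
clock: 3.18
eef_pos: [0.3953, 0.2259, 0.0375]
orientation: [[1.0, -0.001, 0.003], [-0.001, -1.0, 0.001], [0.003, -0.001, -1.0]]
wrist_force: [0.2, 0.2, 0.2]
grip_width: 0.0638
gripper_force: 0.0
clock: 3.52
eef_pos: [0.3946, 0.2263, 0.0367]
orientation: [[1.0, -0.0, 0.002], [-0.0, -1.0, 0.001], [0.002, -0.001, -1.0]]
wrist_force: [0.2, 1.3, 2.6]
grip_width: 0.0504
gripper_force: 10.0
```

```bash
python3 -m crank '[0,0,0,0,0,-0.05,1, 0,0,0,0,0,-0.12,1, 0,0,0,0,0,-0.17,1, 0,0,0,0,0,-0.17,1, 0,0,0,0.05,0.01,-0.14,1]' 
python3 -m crank '[0,0,0,0.15,0.03,-0.06,1, 0,0,0,0.19,0.04,0,1, 0,0,0,0.19,0.04,0,1, 0,0,0,0.19,0.04,0,1, 0,0,0,0.19,0.04,0,1]'
python3 -m crank '[0,0,0,0.13,0.03,0,1, 0,0,0,0.07,0.01,0.1,1, 0,0,0,0,0,0.15,1, 0,0,0,0,0,0.1,1, 0,0,0,0,0,0,1]'
python3 -m crank '[0,0,0,0,0,0,1, 0,0,0,0,0,0,1, 0,0,0,0,0,0,1]'
python3 - <<'E'
from h import *
im=eyes.snapshot("top");sc=eyes.snapshot("scene")
cv2.imwrite("pics/b1.png",np.hstack([cv2.resize(im[120:220,180:280,::-1],(400,400),interpolation=2),cv2.resize(sc[150:250,160:260,::-1],(400,400),interpolation=2)]))
print(ctrl.sense()["eef_pos"],np.round(ctrl.sense()["orientation"],3).tolist())
E
```

```text
clock: 3.93
eef_pos: [0.4024, 0.2238, 0.1681]
orientation: [[1.0, 0.001, -0.001], [0.001, -1.0, -0.0], [-0.001, 0.0, -1.0]]
wrist_force: [1.5, 0.5, -1.1]
grip_width: 0.051
gripper_force: 10.0
clock: 4.35
eef_pos: [0.5869, 0.185, 0.1782]
orientation: [[1.0, 0.0, -0.001], [0.0, -1.0, -0.0], [-0.001, 0.0, -1.0]]
wrist_force: [0.6, 0.3, 0.0]
grip_width: 0.0508
gripper_force: 10.0
clock: 4.77
eef_pos: [0.6209, 0.1765, 0.1016]
orientation: [[1.0, -0.001, -0.013], [-0.001, -1.0, -0.002], [-0.013, 0.002, -1.0]]
wrist_force: [-1.1, -0.2, -1.5]
grip_width: 0.0507
gripper_force: 10.0
clock: 5.02
eef_pos: [0.6273, 0.1781, 0.1106]
orientation: [[1.0, 0.0, 0.004], [0.0, -1.0, 0.0], [0.004, -0.0, -1.0]]
wrist_force: [0.4, 0.4, -0.8]
grip_width: 0.0508
gripper_force: 10.0
[0.62717015 0.17806614 0.11045465] [[1.0, 0.0, 0.004], [0.0, -1.0, 0.001], [0.004, -0.001, -1.0]]
```

View pics/b1.png

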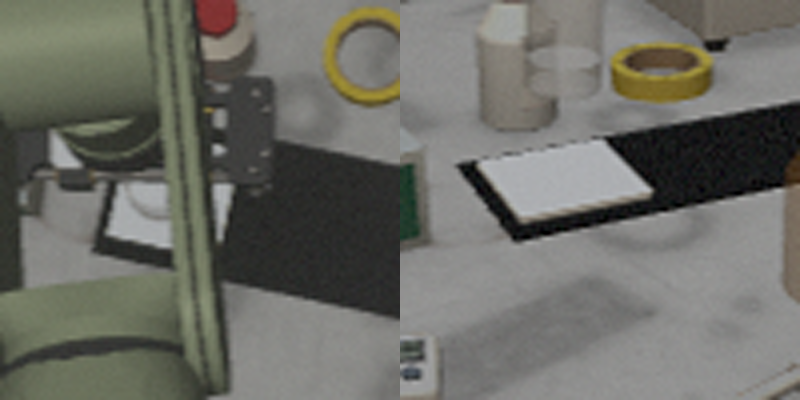

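```bash
python3 - <<'E'
from h import *
g=lambda p:np.array((160,150))+(np.array(p)-(400,0)+.5)/4-.5
print("beaker",ray("scene",g((564,76)),.077)[:2])
t=[ray("scene",g(q),.01)[:2] for q in((477,161),(603,139),(653,188),(524,218))];print("tile",np.mean(t,0),t)
E
```

```text
beaker [0.63900901 0.17366544]
tile [0.63252508 0.17993546] [array([0.68561216, 0.21568702]), array([0.66660568, 0.12834515]), array([0.5829991 , 0.14337173]), array([0.59488338, 0.23233794])]
```

```bash
python3 -m crank '[0,0,0,0.0275,-0.002,0.06,1, 0,0,0,0,0,0.09,1, 0,0,0,0,0,0.07,1, 0,0,0,0,0,0.05,1, 0,0,0,0,0,0.03,1]' 
python3 -m crank '[0,0,0,0,0,0,1, 0,0,0,0,0,0,1, 0,0,0,0,0,0,1]'
```

```text
clock: 5.53
eef_pos: [0.6301, 0.1785, 0.0459]
orientation: [[1.0, -0.001, -0.003], [-0.001, -1.0, 0.001], [-0.003, -0.001, -1.0]]
wrist_force: [-2.1, 3.3, 14.9]
grip_width: 0.0514
gripper_force: 10.1
clock: 5.78
eef_pos: [0.6316, 0.178, 0.0481]
orientation: [[1.0, -0.0, 0.001], [-0.0, -1.0, -0.0], [0.001, 0.0, -1.0]]
wrist_force: [0.0, 0.3, -1.5]
grip_width: 0.0508
gripper_force: 10.0
```

```bash
python3 -m crank '[0,0,0,0.005,0,0.005,1, 0,0,0,0,0,0.005,1, 0,0,0,0,0,0,1, 0,0,0,0,0,0,1]' 
python3 -m crank '[0,0,0,0,0,0,0.3, 0,0,0,0,0,0,0.3, 0,0,0,0,0,0,0.2, 0,0,0,0,0,0,0, 0,0,0,0,0,0,0]'
python3 -m crank '[0,0,0,0,0,-0.05,0, 0,0,0,0,0,-0.12,0, 0,0,0,0,0,-0.17,0, 0,0,0,0,0,-0.17,0, 0,0,0,-0.15,0.05,-0.17,0]'
python3 -m crank '[0,0,0,-0.17,0.1,0,0, 0,0,0,-0.17,0.1,0,0, 0,0,0,-0.17,0.12,0,0, 0,0,0,-0.17,0.12,0,0, 0,0,0,-0.17,0.12,0,0]'
python3 -m crank '[0,0,0,0,0.18,0,0, 0,0,0,0,0.18,0,0, 0,0,0,0,0.18,0,0, 0,0,0,0,0.18,0,0, 0,0,0,0,0.18,0,0]'
python3 - <<'E'
from h import *
im=eyes.snapshot("top");sc=eyes.snapshot("scene")
cv2.imwrite("pics/b2.png",np.hstack([cv2.resize(im[120:220,180:280,::-1],(400,400),interpolation=2),cv2.resize(sc[150:250,160:260,::-1],(400,400),interpolation=2)]))
E
```

```text
clock: 6.12
eef_pos: [0.6324, 0.178, 0.046]
orientation: [[1.0, -0.0, 0.0], [-0.0, -1.0, -0.0], [0.0, 0.0, -1.0]]
wrist_force: [-0.3, -0.2, 0.2]
grip_width: 0.051
gripper_force: 10.0
clock: 6.53
eef_pos: [0.6324, 0.1781, 0.0461]
orientation: [[1.0, -0.0, 0.0], [-0.0, -1.0, 0.0], [0.0, -0.0, -1.0]]
wrist_force: [-0.1, 0.6, -0.1]
grip_width: 0.081
gripper_force: 0.0
clock: 6.95
eef_pos: [0.6088, 0.1697, 0.181]
orientation: [[1.0, -0.0, 0.005], [-0.0, -1.0, 0.001], [0.005, -0.001, -1.0]]
wrist_force: [-0.4, 0.3, 0.0]
grip_width: 0.0936
gripper_force: 0.0
clock: 7.37
eef_pos: [0.4339, 0.0565, 0.1792]
orientation: [[1.0, 0.001, 0.001], [0.001, -1.0, -0.0], [0.001, 0.0, -1.0]]
wrist_force: [-0.0, -1.0, 1.0]
grip_width: 0.0943
gripper_force: 0.0
clock: 7.78
eef_pos: [0.4353, -0.1246, 0.1798]
orientation: [[1.0, -0.0, 0.002], [-0.0, -1.0, -0.001], [0.002, 0.001, -1.0]]
wrist_force: [0.7, 0.5, -0.8]
grip_width: 0.0938
gripper_force: 0.0
```

View pics/b2.png

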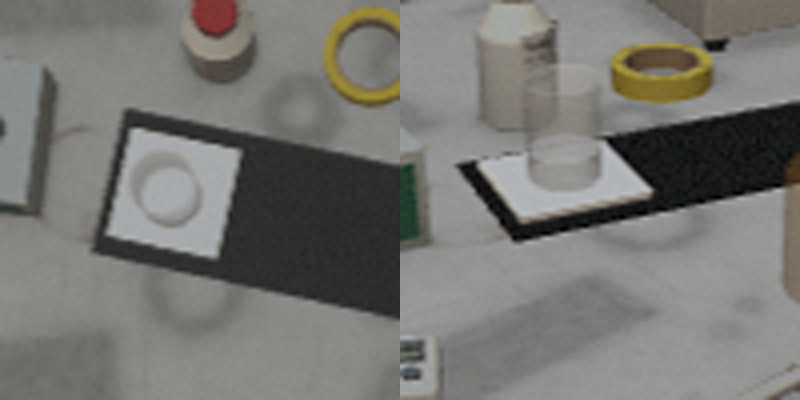

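```bash
python3 - <<'E'
from h import *
g=lambda p:np.array((180,120))+(np.array(p)+.5)/4-.5
print("rim",ray("top",g((166,185)),.08)[:2],"floor",ray("top",g((172,194)),.014)[:2])
print("tile",np.mean([ray("top",g(q),.01)[:2] for q in((130,128),(243,150),(219,259),(106,234))],0))
print(ctrl.sense()["eef_pos"])
E
```

```text
rim [0.626676   0.17646568] floor [0.63096596 0.17880663]
tile [0.63284757 0.17732425]
[ 0.43560524 -0.12761279  0.17976112]
```

```bash
python3 -m crank '[0,0,-0.0604,0,0,0,0, 0,0,-0.0604,0,0,0,0, 0,0,-0.0604,0,0,0,0, 0,0,-0.0604,0,0,0,0, 0,0,-0.0604,0,0,0,0]' >/dev/null
python3 -m crank '[0,0,-0.0604,0,0,0,0, 0,0,-0.0604,0,0,0,0, 0,0,-0.0604,0,0,0,0, 0,0,-0.0604,0,0,0,0, 0,0,-0.0604,0,0,0,0]' >/dev/null
python3 -m crank '[0,0,-0.0604,0,0,0,0, 0,0,-0.0604,0,0,0,0, 0,0,-0.0604,0,0,0,0, 0,0,0,0.1,0.06,0,0, 0,0,0,0.17,0.12,0,0]'
python3 -m crank '[0,0,0,0.17,0.11,0,0, 0,0,0,0.17,0.11,0,0, 0,0,0,0.17,0.11,0,0, 0,0,0,0.17,0.11,0,0, 0,0,0,0.17,0.11,0,0]'
python3 -m crank '[0,0,0,0.17,0.11,0,0, 0,0,0,0.15,0.09,0,0, 0,0,0,0.07,0.05,0,0, 0,0,0,0,0,0,0, 0,0,0,0,0,0,0]'
python3 - <<'E'
from h import *
s=ctrl.sense();print(s["eef_pos"],np.round(s["orientation"],3).tolist());r=(np.array([.6325,.178,.05])-s["eef_pos"])@s["orientation"];print(r/.2)
im=np.load("pics/top0.npy")
for z in(.1,.13):print(ray("top",np.array((366,192))*.64,z))
E
```

```text
clock: 9.13
eef_pos: [0.4707, -0.0696, 0.1792]
orientation: [[0.005, 1.0, 0.0], [1.0, -0.005, -0.001], [-0.001, 0.0, -1.0]]
wrist_force: [1.0, -0.5, 0.7]
grip_width: 0.0942
gripper_force: 0.0
clock: 9.55
eef_pos: [0.5819, 0.1042, 0.1793]
orientation: [[-0.001, 1.0, 0.001], [1.0, 0.001, 0.0], [0.0, 0.001, -1.0]]
wrist_force: [0.9, -1.1, -0.5]
grip_width: 0.094
gripper_force: 0.0
clock: 9.97
eef_pos: [0.631, 0.1806, 0.1785]
orientation: [[-0.002, 1.0, -0.001], [1.0, 0.002, -0.0], [-0.0, -0.001, -1.0]]
wrist_force: [-0.2, 0.4, -0.2]
grip_width: 0.0941
gripper_force: 0.0
[0.63100958 0.1805536  0.17850698] [[-0.002, 1.0, -0.001], [1.0, 0.002, -0.0], [-0.0, -0.001, -1.0]]
[-0.01256782  0.00779088  0.64253481]
[0.75336301 0.13905075 0.1       ]
[0.74470667 0.13666689 0.13      ]
```

```bash
python3 -m crank '[0,0,0,-0.0125,0.0078,0.1,0, 0,0,0,0,0,0.16,0, 0,0,0,0,0,0.16,0, 0,0,0,0,0,0.13,0, 0,0,0,0,0,0.07,0]' 
python3 -m crank '[0,0,0,0,0,0.0225,0, 0,0,0,0,0,0,0, 0,0,0,0,0,0,0.3, 0,0,0,0,0,0,0.35, 0,0,0,0,0,0,0.4]' 4
python3 -m crank '[0,0,0,0,0,0,0.42, 0,0,0,0,0,0,0.44, 0,0,0,0,0,0,0.46, 0,0,0,0,0,0,0.48, 0,0,0,0,0,0,0.5]'
python3 -m crank '[0,0,0,0,0,0,0.5, 0,0,0,0,0,0,0.5, 0,0,0,0,0,0,0.2, 0,0,0,0,0,0,0, 0,0,0,0,0,0,0]'
python3 -m crank '[0,0,0,0,0,-0.1,0, 0,0,0,0,0,-0.17,0, 0,0,0,0,0,-0.17,0, 0,0,0,0,0,-0.17,0, 0,0,0,-0.1,-0.03,-0.08,0]'
```

```text
clock: 10.38
eef_pos: [0.6294, 0.1748, 0.0509]
orientation: [[0.002, 1.0, -0.007], [1.0, -0.002, -0.001], [-0.001, -0.007, -1.0]]
wrist_force: [-1.1, -0.7, 0.1]
grip_width: 0.0941
gripper_force: 0.0
clock: 10.8
eef_pos: [0.6349, 0.1768, 0.0525]
orientation: [[0.001, 1.0, 0.004], [1.0, -0.001, 0.001], [0.001, 0.004, -1.0]]
wrist_force: [-1.0, 0.1, 0.9]
grip_width: 0.0773
gripper_force: 0.0
clock: 11.22
eef_pos: [0.633, 0.1766, 0.05]
orientation: [[0.001, 1.0, -0.0], [1.0, -0.001, -0.0], [-0.0, -0.0, -1.0]]
wrist_force: [0.3, 0.1, 0.0]
grip_width: 0.0476
gripper_force: 0.0
clock: 11.63
eef_pos: [0.633, 0.1766, 0.0499]
orientation: [[0.001, 1.0, -0.0], [1.0, -0.001, -0.0], [-0.0, -0.0, -1.0]]
wrist_force: [-0.0, -0.2, -0.2]
grip_width: 0.0635
gripper_force: 0.0
clock: 12.05
eef_pos: [0.6301, 0.1596, 0.1938]
orientation: [[-0.003, 1.0, 0.009], [1.0, 0.003, 0.003], [0.003, 0.009, -1.0]]
wrist_force: [-0.0, -0.3, 0.9]
grip_width: 0.0934
gripper_force: 0.0
```

```bash
python3 -m crank '[0,0,0,-0.18,-0.1,0,0, 0,0,0,-0.18,-0.1,0,0, 0,0,0,-0.18,-0.1,0,0, 0,0,0,-0.18,-0.1,0,0, 0,0,0,-0.18,-0.1,0,0]'
python3 -m crank '[0,0,0,-0.18,-0.1,0,0, 0,0,0,-0.18,-0.1,0,0]' >/dev/null
python3 - <<'E'
from h import *
im=eyes.snapshot("top");sc=eyes.snapshot("scene")
cv2.imwrite("pics/b3.png",np.hstack([cv2.resize(im[120:220,180:280,::-1],(400,400),interpolation=2),cv2.resize(sc[150:250,160:260,::-1],(400,400),interpolation=2)]))
E
```

```text
clock: 12.47
eef_pos: [0.5258, -0.0247, 0.1881]
orientation: [[-0.0, 1.0, 0.001], [1.0, 0.0, -0.0], [-0.0, 0.001, -1.0]]
wrist_force: [0.7, -0.3, 0.7]
grip_width: 0.0939
gripper_force: 0.0
```

View pics/b3.png

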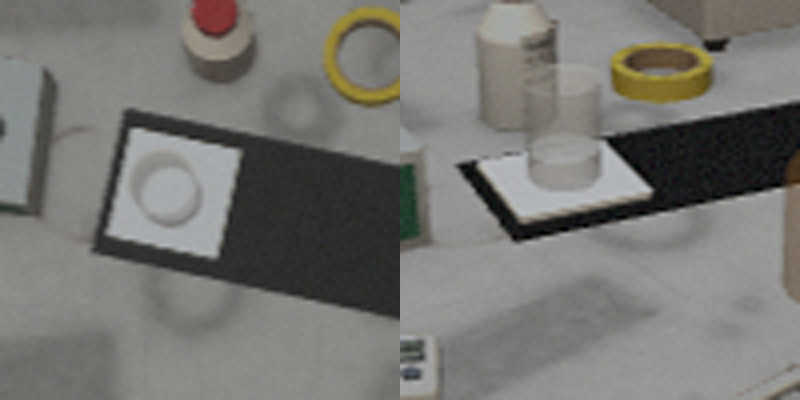

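```bash
python3 - <<'E'
from h import *
a=cv2.imread("pics/b2.png",0).astype(np.float32);b=cv2.imread("pics/b3.png",0).astype(np.float32)
for n,(x0,y0,x1,y1) in dict(topfloor=(110,135,215,235),tiletop=(220,120,260,270),scb=(520,60,610,195),sctile=(610,120,680,240)).items():
    A=a[y0:y1,x0:x1].copy();B=b[y0:y1,x0:x1].copy()
    print(n,cv2.phaseCorrelate(A,B,cv2.createHanningWindow(A.shape[::-1],cv2.CV_32F)),np.abs(A-B).mean())
E
```

```text
topfloor ((0.028420280765374173, -0.041396035640012485), 0.8020334692354556) 1.2191429
tiletop ((0.05396410071492497, 0.12368534399513464), 0.7921872151692708) 0.7022881
scb ((0.0036017168237236774, 0.3879872480459312), 0.7196725278626744) 0.57652587
sctile ((0.005743354197669248, 0.0035584879085490684), 0.8754910747210185) 2.6998808
```

```bash
python3 -m crank '[0,0,0,-0.17,-0.08,0,0, 0,0,0,-0.17,-0.08,0,0, 0,0,0,-0.17,-0.08,0,0, 0,0,0,-0.15,-0.08,0,0, 0,0,0,-0.1,-0.04,0,0]'
python3 -m crank '[0,0,0,-0.03,-0.02,0.05,0, 0,0,0,0,0,0.1,0, 0,0,0,0,0,0.15,0, 0,0,0,0,0,0.15,0, 0,0,0,0,0,0.1,0]'
python3 -m crank '[0,0,0,0,0,0.05,0, 0,0,0,0,0,0,0, 0,0,0,0,0,0,0]'
python3 - <<'E'
from h import *
s=ctrl.sense();print(s["eef_pos"]);r=(np.array([.403,-.268,.0115])-s["eef_pos"])@s["orientation"];print(r/.2)
E
```

```text
clock: 13.15
eef_pos: [0.414, -0.2491, 0.1882]
orientation: [[0.002, 1.0, 0.0], [1.0, -0.002, -0.001], [-0.001, 0.0, -1.0]]
wrist_force: [0.4, -0.3, 0.9]
grip_width: 0.0942
gripper_force: 0.0
clock: 13.57
eef_pos: [0.41, -0.2506, 0.0747]
orientation: [[-0.0, 1.0, -0.002], [1.0, 0.0, 0.003], [0.003, -0.002, -1.0]]
wrist_force: [0.7, -0.2, -0.6]
grip_width: 0.094
gripper_force: 0.0
clock: 13.82
eef_pos: [0.4113, -0.2525, 0.0678]
orientation: [[-0.0, 1.0, -0.0], [1.0, 0.0, 0.001], [0.001, -0.0, -1.0]]
wrist_force: [0.6, 0.1, 0.6]
grip_width: 0.0939
gripper_force: 0.0
[ 0.41127648 -0.25249733  0.06784172]
[-0.07769519 -0.04134619  0.2816638 ]
```

```bash
python3 -m crank '[0,0,0,-0.04,-0.02,0,0, 0,0,0,-0.038,-0.021,0,0, 0,0,0,0,0,0.09,0, 0,0,0,0,0,0.09,0, 0,0,0,0,0,0.06,0]'
python3 -m crank '[0,0,0,0,0,0.025,0, 0,0,0,0,0,0.01,0.3, 0,0,0,0,0,0,0.5, 0,0,0,0,0,0,0.6, 0,0,0,0,0,0,0.7]' 3
python3 -m crank '[0,0,0,0,0,0,0.74, 0,0,0,0,0,0,0.78, 0,0,0,0,0,0,0.82, 0,0,0,0,0,0,0.86, 0,0,0,0,0,0,0.9]'
python3 -m crank '[0,0,0,0,0,0,0.9, 0,0,0,0,0,0,0.9, 0,0,0,0,0,0,0.9, 0,0,0,0,0,0,0.9]'
```

```text
clock: 14.23
eef_pos: [0.4029, -0.2706, 0.0205]
orientation: [[0.002, 1.0, 0.002], [1.0, -0.002, -0.002], [-0.002, 0.002, -1.0]]
wrist_force: [0.3, 0.2, -0.4]
grip_width: 0.0936
gripper_force: 0.0
clock: 14.65
eef_pos: [0.4034, -0.2699, 0.0141]
orientation: [[0.001, 1.0, 0.002], [1.0, -0.001, -0.002], [-0.002, 0.002, -1.0]]
wrist_force: [-0.1, 0.1, -0.5]
grip_width: 0.0706
gripper_force: 0.0
clock: 15.07
eef_pos: [0.4026, -0.2689, 0.013]
orientation: [[0.001, 1.0, 0.0], [1.0, -0.001, -0.0], [-0.0, 0.0, -1.0]]
wrist_force: [0.0, -0.4, -1.2]
grip_width: 0.0373
gripper_force: 0.0
clock: 15.4
eef_pos: [0.4026, -0.2689, 0.0129]
orientation: [[0.001, 1.0, -0.0], [1.0, -0.001, 0.0], [0.0, -0.0, -1.0]]
wrist_force: [-0.2, 0.6, 0.1]
grip_width: 0.0113
gripper_force: 0.0
```

```bash
python3 - <<'E'
from h import *
im=eyes.snapshot("top");sc=eyes.snapshot("scene")
cv2.imwrite("pics/l1.png",np.hstack([cv2.resize(im[190:290,300:400,::-1],(400,400),interpolation=2),cv2.resize(sc[130:230,330:430,::-1],(400,400),interpolation=2)]))
E
```

```text
(no output)
```

View pics/l1.png

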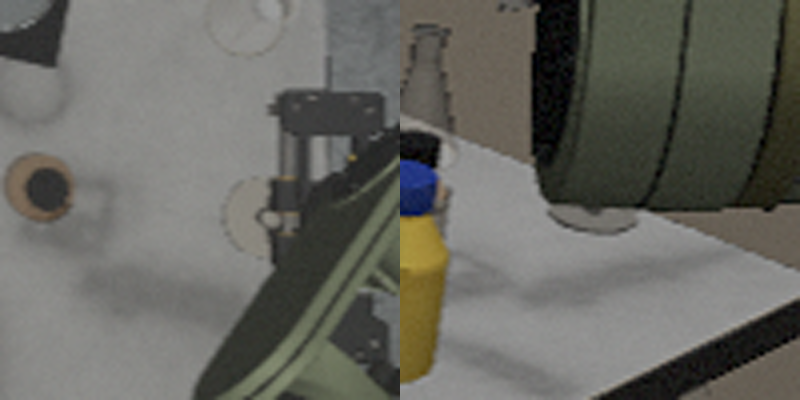

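```bash
python3 - <<'E'
from h import *
print(ctrl.sense()["gripper_force"],ctrl.sense()["grip_width"])
for z in(.013,.03,.05,.08,.11,.15,.2):print(z,(proj("top",(.4026,-.2689,z))-(300,190))*4,(proj("scene",(.4026,-.2689,z))-(330,130))*4+(400,0))
im=eyes.snapshot("top")
cv2.imwrite("pics/l2.png",cv2.resize(im[215:275,345:405,::-1],(600,600),interpolation=2))
E
```

```text
0.0 0.00967180805708791
0.013 [264.12527785 216.36826289] [595.65490425 203.72524227]
0.03 [270.07667347 216.98045805] [599.14426986 181.7450632 ]
0.05 [277.30076313 217.72356991] [603.30424557 155.54058333]
0.08 [288.61443228 218.8873597 ] [609.65808913 115.51651169]
0.11 [300.54264554 220.11436508] [616.15262325  74.60620337]
0.15 [317.49268311 221.85794449] [625.03905166  18.62889704]
0.2 [340.55968539 224.23075047] [636.52870317 -53.74660774]
```

View pics/l2.png

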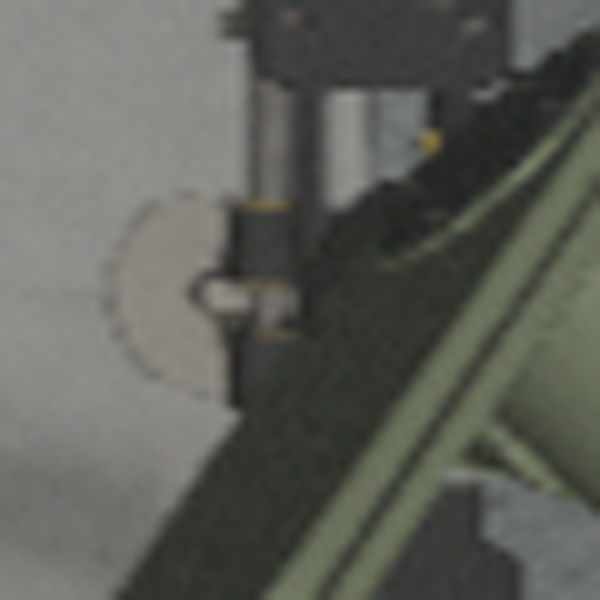

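```bash
python3 -m crank '[0,0,0,0,0,0,1, 0,0,0,0,0,0,1, 0,0,0,0,0,0,1]' 8
```

```text
clock: 15.8
eef_pos: [0.4026, -0.2689, 0.013]
orientation: [[0.001, 1.0, 0.0], [1.0, -0.001, 0.0], [0.0, 0.0, -1.0]]
wrist_force: [-0.4, 0.2, 0.4]
grip_width: 0.0004
gripper_force: 0.0
```

```bash
python3 -m crank '[0,0,0,0,0,-0.1,1, 0,0,0,0,0,-0.18,1, 0,0,0,0,0,-0.18,1, 0,0,0,0,0,-0.18,1, 0,0,0,0,0,-0.18,1]' >/dev/null
python3 -m crank '[0,0,0,0.18,0,-0.1,0.8, 0,0,0,0.18,0,0,0.8, 0,0,0,0.18,0,0,0.8, 0,0,0,0.18,0,0,0.8, 0,0,0,0.18,0,0,0.8]' >/dev/null
python3 -m crank '[0,0,0,0.18,0,0,0.8, 0,0,0,0.18,0,0,0.8, 0,0,0,0.12,0,0,0.8, 0,0,0,0.06,0,0,0.8, 0,0,0,0,0,0,0.8]'
python3 - <<'E'
from h import *
im=eyes.snapshot("top");sc=eyes.snapshot("scene");s=ctrl.sense();p=s["eef_pos"];print(p,s["grip_width"])
cs=proj("scene",p);ct=proj("top",p);print(cs,ct,proj("scene",p+s["orientation"][:,2]*-.05))
def crop(i,c):
    x,y=np.clip(c.astype(int)-50,0,(412,284));k=cv2.resize(i[y:y+100,x:x+100,::-1],(400,400),interpolation=2).copy()
    cv2.drawMarker(k,tuple(int(v) for v in ((c-(x,y)+.5)*4)),(0,0,255),0,12);return k
cv2.imwrite("pics/g1.png",np.hstack([crop(sc,cs),crop(im,ct)]))
E
```

```text
clock: 17.05
eef_pos: [0.4024, 0.0213, 0.197]
orientation: [[-0.004, 1.0, 0.0], [1.0, 0.004, 0.001], [0.001, 0.0, -1.0]]
wrist_force: [-0.9, -1.0, 0.3]
grip_width: 0.019
gripper_force: 0.0
[0.40268416 0.01904192 0.19695611] 0.018837685587367765
[312.00338212 136.93520112] [273.84848253 243.59591833] [313.73584146 115.33247894]
```

View pics/g1.png

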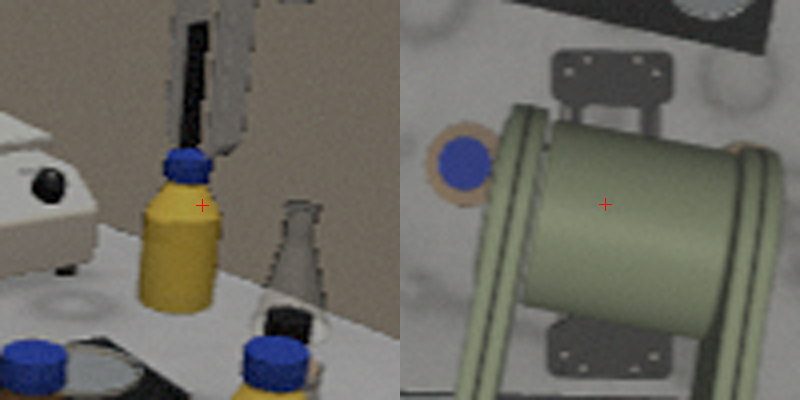

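```bash
python3 - <<'E'
from h import *
p=np.array([.40268,.01904,.19696])
for dz in(.03,.127,.15,.18,.21):
    q=p+[0,0,dz];print(dz,(proj("top",q)-(223,193)+.5)*4+(400,0),(proj("scene",q)-(262,86)+.5)*4,
     ((proj("top",q+[.0885,0,0])-proj("top",q-[.0885,0,0]))*4)[1], (proj("top",q+[0,-.0375,0])-proj("top",q+[0,.0375,0]))[0]*4)
E
```

```text
0.03 [606.78288245 205.61662375] [206.16408293 154.35262375] -281.2136379216762 118.17871656390662
0.127 [611.89769975 210.14237465] [220.36330848 -21.77716875] -311.69031246954137 130.95259669961888
0.15 [613.27678029 211.3626284 ] [223.92356767 -65.93927537] -319.9112770087039 134.39712429429892
0.18 [615.18837926 213.05407117] [ 228.68693727 -125.02498369] -331.3093018253189 139.17198612985567
0.21 [617.24067591 214.87000767] [ 233.59118752 -185.85820136] -343.54963912470566 144.298628854144
```

The picture shows the fingertips at about (205,153), roughly 30 mm above the reported TCP mark at (202,205). That explains the empty closes. I'll probe the bare bench gently with shut fingers to measure the height offset.

```bash
python3 -m crank '[0,0,0,-0.17,0,0,1, 0,0,0,-0.18,0,0,1, 0,0,0,-0.18,0,0,1, 0,0,0,-0.18,0,0,1, 0,0,0,-0.15,0,0,1]' >/dev/null
python3 -m crank '[0,0,0,-0.1,0,0.08,1, 0,0,0,0,0,0.16,1, 0,0,0,0,0,0.17,1, 0,0,0,0,0,0.17,1, 0,0,0,0,0,0.15,1]' >/dev/null
python3 -m crank '[0,0,0,0,0,0.1,1, 0,0,0,0,0,0.04,1, 0,0,0,0,0,0,1, 0,0,0,0,0,0,1]'
```

```text
clock: 18.32
eef_pos: [0.4029, -0.174, 0.0234]
orientation: [[0.002, 1.0, 0.0], [1.0, -0.002, -0.0], [-0.0, 0.0, -1.0]]
wrist_force: [-0.4, 0.2, 0.8]
grip_width: 0.0003
gripper_force: 0.0
```

```bash
python3 -m crank '[0,0,0,0,0,0.03,1, 0,0,0,0,0,0.03,1, 0,0,0,0,0,0.03,1, 0,0,0,0,0,0.02,1, 0,0,0,0,0,0,1]'
python3 -m crank '[0,0,0,0,0,0.01,1, 0,0,0,0,0,0.01,1, 0,0,0,0,0,0.01,1]'
python3 -m crank '[0,0,0,0,0,0.01,1, 0,0,0,0,0,0.01,1, 0,0,0,0,0,0.01,1]'
python3 -m crank '[0,0,0,0,0,0.01,1, 0,0,0,0,0,0.01,1]'
```

```text
clock: 18.73
eef_pos: [0.402, -0.1724, 0.0002]
orientation: [[0.0, 1.0, -0.001], [1.0, -0.0, 0.001], [0.001, -0.001, -1.0]]
wrist_force: [-0.5, -0.7, 0.1]
grip_width: 0.0006
gripper_force: 0.0
clock: 18.98
eef_pos: [0.4029, -0.173, -0.005]
orientation: [[0.001, 1.0, 0.0], [1.0, -0.001, -0.0], [-0.0, 0.0, -1.0]]
wrist_force: [-0.1, -0.4, 0.2]
grip_width: 0.0002
gripper_force: 0.0
clock: 19.23
eef_pos: [0.4027, -0.1729, -0.0112]
orientation: [[0.001, 1.0, 0.0], [1.0, -0.001, -0.0], [-0.0, 0.0, -1.0]]
wrist_force: [-0.0, -0.7, -1.0]
grip_width: 0.0007
gripper_force: 0.0
clock: 19.4
eef_pos: [0.4026, -0.1729, -0.0153]
orientation: [[0.001, 1.0, -0.0], [1.0, -0.001, 0.0], [0.0, -0.0, -1.0]]
wrist_force: [0.4, 0.2, 0.2]
grip_width: 0.0003
gripper_force: 0.0
```

Offset confirmed: the reported TCP is below 0 with no contact. Continuing.

```bash
python3 -m crank '[0,0,0,0,0,0.01,1, 0,0,0,0,0,0.01,1, 0,0,0,0,0,0.01,1]'
python3 -m crank '[0,0,0,0,0,0.01,1, 0,0,0,0,0,0.01,1]'
python3 -m crank '[0,0,0,0,0,0.01,1]'
python3 -m crank '[0,0,0,0,0,0.01,1]'
```

```text
clock: 19.65
eef_pos: [0.4026, -0.1729, -0.0213]
orientation: [[0.001, 1.0, -0.0], [1.0, -0.001, 0.0], [0.0, -0.0, -1.0]]
wrist_force: [0.6, 0.2, 0.6]
grip_width: 0.0005
gripper_force: 0.0
clock: 19.82
eef_pos: [0.4027, -0.1729, -0.0252]
orientation: [[0.001, 1.0, -0.0], [1.0, -0.001, -0.0], [-0.0, -0.0, -1.0]]
wrist_force: [-1.0, -0.3, 0.3]
grip_width: 0.0004
gripper_force: 0.0
clock: 19.9
eef_pos: [0.4027, -0.173, -0.0272]
orientation: [[0.001, 1.0, 0.0], [1.0, -0.001, -0.0], [-0.0, 0.0, -1.0]]
wrist_force: [0.4, 0.2, 0.7]
grip_width: 0.0006
gripper_force: 0.0
clock: 19.98
eef_pos: [0.4027, -0.1729, -0.0292]
orientation: [[0.001, 1.0, 0.0], [1.0, -0.001, -0.0], [-0.0, 0.0, -1.0]]
wrist_force: [0.3, 0.4, -0.9]
grip_width: 0.0002
gripper_force: 0.0
```

```bash
python3 -m crank '[0,0,0,0,0,0.01,1]'|egrep 'eef|wrist'
python3 -m crank '[0,0,0,0,0,0.005,1]'|egrep 'eef|wrist'
python3 -m crank '[0,0,0,0,0,0.005,1]'|egrep 'eef|wrist'
python3 -m crank '[0,0,0,0,0,0.005,1]'|egrep 'eef|wrist'
```

```text
eef_pos: [0.4026, -0.1729, -0.0312]
wrist_force: [-0.6, 0.1, 1.7]
eef_pos: [0.4026, -0.1729, -0.0313]
wrist_force: [-5.5, 1.9, 17.2]
eef_pos: [0.4027, -0.173, -0.0314]
wrist_force: [-7.7, 4.6, 27.4]
eef_pos: [0.4027, -0.173, -0.0315]
wrist_force: [-11.1, 6.5, 36.0]
```

```bash
python3 -m crank '[0,0,0,0,0,-0.06,1, 0,0,0,0,0,-0.1,0, 0,0,0,0,0,-0.1,0, 0,0,0,0,0,-0.06,0, 0,0,0,-0.1,0,0,0]' >/dev/null
python3 -m crank '[0,0,0,-0.14,0,0,0, 0,0,0,-0.14,0,0,0, 0,0,0,-0.09,0,0,0, 0,0,0,0,0,0,0, 0,0,0,0,0,0,0]'
python3 -c "
from h import *
s=ctrl.sense();print((np.array([.403,-.268,-.019])-s['eef_pos'])@s['orientation']/.2)"
```

```text
clock: 21.15
eef_pos: [0.4024, -0.2673, 0.0298]
orientation: [[0.002, 1.0, -0.0], [1.0, -0.002, 0.001], [0.001, -0.0, -1.0]]
wrist_force: [0.1, 0.5, -0.3]
grip_width: 0.057
gripper_force: 0.0
[-0.00369042  0.00306212  0.24392713]
```

```bash
python3 -m crank '[0,0,0,-0.004,0.003,0.03,0, 0,0,0,0,0,0.07,0, 0,0,0,0,0,0.07,0, 0,0,0,0,0,0.05,0.2, 0,0,0,0,0,0.024,0.4]' 3
python3 -m crank '[0,0,0,0,0,0,0.6, 0,0,0,0,0,0,0.7, 0,0,0,0,0,0,0.74, 0,0,0,0,0,0,0.78, 0,0,0,0,0,0,0.82]'
python3 -m crank '[0,0,0,0,0,0,0.84, 0,0,0,0,0,0,0.86, 0,0,0,0,0,0,0.9, 0,0,0,0,0,0,0.95, 0,0,0,0,0,0,1]'
python3 -m crank '[0,0,0,0,0,0,1, 0,0,0,0,0,0,1]'
```

```text
clock: 21.57
eef_pos: [0.4018, -0.2653, -0.0209]
orientation: [[-0.001, 1.0, -0.003], [1.0, 0.001, 0.003], [0.003, -0.003, -1.0]]
wrist_force: [-0.4, 0.1, -0.2]
grip_width: 0.0712
gripper_force: 0.0
clock: 21.98
eef_pos: [0.4037, -0.2682, -0.0181]
orientation: [[0.001, 1.0, 0.001], [1.0, -0.001, -0.001], [-0.001, 0.001, -1.0]]
wrist_force: [-0.1, -0.1, 0.2]
grip_width: 0.0387
gripper_force: 0.0
clock: 22.4
eef_pos: [0.4033, -0.2678, -0.0187]
orientation: [[0.001, 1.0, 0.0], [1.0, -0.001, -0.0], [-0.0, 0.0, -1.0]]
wrist_force: [-0.2, 0.5, 1.7]
grip_width: 0.0162
gripper_force: 3.0
clock: 22.57
eef_pos: [0.4033, -0.2679, -0.0187]
orientation: [[0.001, 1.0, 0.0], [1.0, -0.001, -0.0], [-0.0, 0.0, -1.0]]
wrist_force: [-0.1, -0.1, 1.1]
grip_width: 0.0162
gripper_force: 3.0
```

```bash
python3 -m crank '[0,0,0,0,0,0,0.6, 0,0,0,0,0,0,0.6, 0,0,0,0,0,0,0.6, 0,0,0,0,0,0,0.6, 0,0,0.0604,0,0,0,0.6]' >/dev/null
python3 -m crank '[0,0,0.0604,0,0,0,0.6, 0,0,0.0604,0,0,0,0.6, 0,0,0.0604,0,0,0,0.6, 0,0,0.0604,0,0,0,0.6, 0,0,0.0604,0,0,0,0.6]' >/dev/null
python3 -m crank '[0,0,0.0604,0,0,0,0.6, 0,0,0.0604,0,0,0,0.6, 0,0,0.0604,0,0,0,0.6, 0,0,0.0604,0,0,0,0.6, 0,0,0.0604,0,0,0,0.6]' >/dev/null
python3 -m crank '[0,0,0.0604,0,0,0,0.6, 0,0,0.0604,0,0,0,0.6, 0,0,0,0,0,0,0.7, 0,0,0,0,0,0,0.74, 0,0,0,0,0,0,0.78]'
python3 -m crank '[0,0,0,0,0,0,0.82, 0,0,0,0,0,0,0.86, 0,0,0,0,0,0,0.9, 0,0,0,0,0,0,1, 0,0,0,0,0,0,1]'
python3 -m crank '[0,0,0,0,0,0,1, 0,0,0,0,0,0,1]' 8
```

```text
clock: 24.23
eef_pos: [0.4031, -0.2676, -0.0189]
orientation: [[1.0, 0.002, -0.0], [0.002, -1.0, 0.0], [-0.0, -0.0, -1.0]]
wrist_force: [0.3, 0.1, 0.4]
grip_width: 0.0221
gripper_force: 0.0
clock: 24.65
eef_pos: [0.4032, -0.2677, -0.0189]
orientation: [[1.0, 0.0, -0.0], [0.0, -1.0, 0.0], [-0.0, -0.0, -1.0]]
wrist_force: [0.2, -0.6, -0.2]
grip_width: 0.0157
gripper_force: 3.0
clock: 24.82
eef_pos: [0.4032, -0.2677, -0.0188]
orientation: [[1.0, -0.0, 0.0], [-0.0, -1.0, 0.0], [0.0, -0.0, -1.0]]
wrist_force: [-0.1, -0.1, 0.0]
grip_width: 0.0161
gripper_force: 8.0
```

```bash
python3 -m crank '[0,0,0,0,0,-0.04,1, 0,0,0,0,0,-0.1,1, 0,0,0,0,0,-0.16,1, 0,0,0,0,0,-0.18,1, 0,0,0,0,0,-0.16,1]'
python3 -m crank '[0,0,0,0.03,-0.05,-0.12,1, 0,0,0,0.06,-0.12,-0.04,1, 0,0,0,0.09,-0.17,0,1, 0,0,0,0.09,-0.17,0,1, 0,0,0,0.09,-0.17,0,1]' >/dev/null
python3 -m crank '[0,0,0,0.09,-0.17,0,1, 0,0,0,0.09,-0.17,0,1, 0,0,0,0.09,-0.17,0,1, 0,0,0,0.09,-0.17,0,1, 0,0,0,0.09,-0.17,0,1]' >/dev/null
python3 -m crank '[0,0,0,0.09,-0.17,0,1, 0,0,0,0.09,-0.17,0,1, 0,0,0,0.085,-0.17,0,1, 0,0,0,0.04,-0.12,0,1, 0,0,0,0.02,-0.07,0,1]' >/dev/null
python3 -m crank '[0,0,0,0,0,0,1, 0,0,0,0,0,0,1, 0,0,0,0,0,0,1]'
python3 -c "
from h import *
s=ctrl.sense();print((np.array([.630,.178,.065])-s['eef_pos'])@s['orientation']/.2)"
```

```text
clock: 25.23
eef_pos: [0.403, -0.2675, 0.1112]
orientation: [[1.0, -0.0, 0.0], [-0.0, -1.0, -0.0], [0.0, 0.0, -1.0]]
wrist_force: [0.8, -0.8, -0.1]
grip_width: 0.0152
gripper_force: 8.0
clock: 26.73
eef_pos: [0.6297, 0.1767, 0.1411]
orientation: [[1.0, -0.001, -0.001], [-0.001, -1.0, -0.001], [-0.001, 0.001, -1.0]]
wrist_force: [-0.2, 0.2, -0.7]
grip_width: 0.0158
gripper_force: 8.0
[ 0.0018302  -0.00686788  0.38072198]
```

```bash
python3 -m crank '[0,0,0,0.002,-0.007,0.06,1, 0,0,0,0,0,0.11,1, 0,0,0,0,0,0.11,1, 0,0,0,0,0,0.07,1, 0,0,0,0,0,0.028,1]' >/dev/null
python3 -m crank '[0,0,0,0,0,0,1, 0,0,0,0,0,0,1, 0,0,0,0,0,0,1]'
python3 - <<'E'
from h import *
sc=eyes.snapshot("scene");cv2.imwrite("pics/s3.png",cv2.resize(sc[130:210,165:235,::-1],(525,600),interpolation=2))
E
```

```text
clock: 27.4
eef_pos: [0.632, 0.1796, 0.0671]
orientation: [[1.0, -0.001, 0.003], [-0.001, -1.0, 0.0], [0.003, -0.0, -1.0]]
wrist_force: [0.1, 0.3, -0.5]
grip_width: 0.0157
gripper_force: 8.0
```

View pics/s3.png

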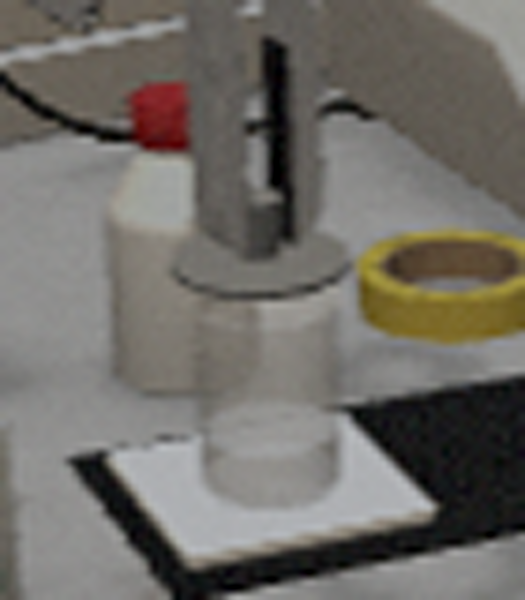

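```bash
python3 -m crank '[0,0,0,0,0,0,1, 0,0,0,0,0,0,1, 0,0,0,0,0,0,1]'|egrep eef
python3 -c "
from h import *
s=ctrl.sense();print((np.array([.630,.1774,.0665])-s['eef_pos'])@s['orientation']/.2)"
```

```text
eef_pos: [0.6312, 0.1798, 0.0664]
[-0.00587766  0.01196598 -0.00075068]
```

```bash
python3 -m crank '[0,0,0,-0.006,0.012,0,1, 0,0,0,0,0,0.005,1, 0,0,0,0,0,0.01,1, 0,0,0,0,0,0.01,1]'|egrep 'eef|wrist'
python3 -m crank '[0,0,0,0,0,0.005,1, 0,0,0,0,0,0.005,1]'|egrep 'eef|wrist'
python3 -m crank '[0,0,0,0,0,0.005,1, 0,0,0,0,0,0.005,1]'|egrep 'eef|wrist'
python3 -m crank '[0,0,0,0,0,0,1, 0,0,0,0,0,0,1]'|egrep 'eef|wrist'
```

```text
eef_pos: [0.6294, 0.1772, 0.0604]
wrist_force: [0.4, -0.1, -0.4]
eef_pos: [0.6292, 0.1772, 0.0581]
wrist_force: [0.4, -0.0, -0.8]
eef_pos: [0.6298, 0.1773, 0.0571]
wrist_force: [-0.6, -0.0, 5.8]
eef_pos: [0.6299, 0.1773, 0.0572]
wrist_force: [-1.2, -0.0, 3.2]
```

```bash
python3 -m crank '[0,0,0,0,0,0,0.7, 0,0,0,0,0,0,0.6, 0,0,0,0,0,0,0.4, 0,0,0,0,0,0,0.2, 0,0,0,0,0,0,0]'|egrep 'grip'
python3 -m crank '[0,0,0,0,0,-0.04,0, 0,0,0,0,0,-0.1,0, 0,0,0,0,0,-0.17,0, 0,0,0,0,0,-0.15,0, 0,0,0,-0.06,0.02,-0.1,0]' >/dev/null
python3 -m crank '[0,0,0,-0.15,0.04,0,0, 0,0,0,-0.18,0.06,0,0, 0,0,0,-0.18,0.06,0,0, 0,0,0,-0.18,0.05,0,0, 0,0,0,-0.14,0.04,0,0]' >/dev/null
python3 -m crank '[0,0,0,-0.09,0.02,0,0, 0,0,0,-0.04,0.01,0,0, 0,0,0,0,0,0,0, 0,0,0,0,0,0,0, 0,0,0,0,0,0,0]'
python3 - <<'E'
from h import *
s=ctrl.sense();print((np.array([.427,.118,.008])-s['eef_pos'])@s['orientation']/.2)
sc=eyes.snapshot("scene");cv2.imwrite("pics/s4.png",cv2.resize(sc[120:240,165:300,::-1],(675,600),interpolation=2))
E
```

```text
grip_width: 0.0457
gripper_force: 0.0
clock: 30.2
eef_pos: [0.427, 0.1175, 0.1692]
orientation: [[1.0, -0.0, 0.002], [-0.0, -1.0, 0.0], [0.002, -0.0, -1.0]]
wrist_force: [-0.5, 0.4, -0.3]
grip_width: 0.0936
gripper_force: 0.0
[-0.00126209 -0.00248817  0.80585981]
```

View pics/s4.png

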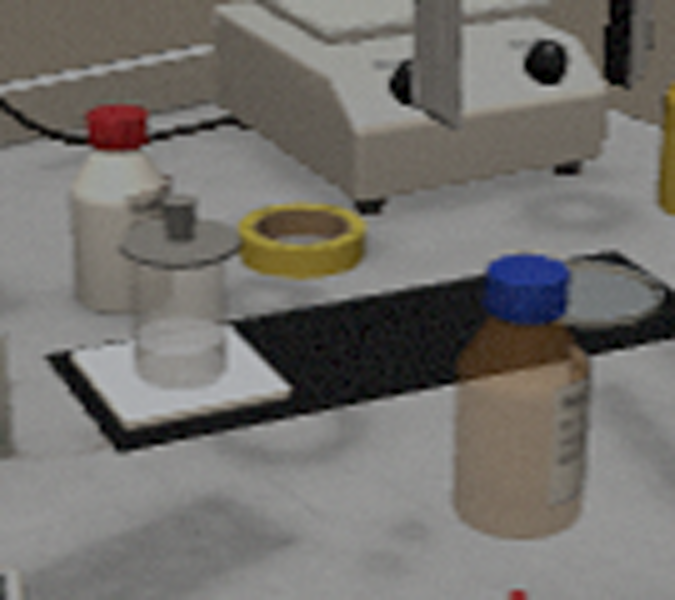

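The lid lies level and seated on the beaker, with disc and beaker both centred at x≈180. Next is the large bottle.

```bash
python3 -m crank '[0,0,0,-0.001,-0.002,0.08,0, 0,0,0,0,0,0.16,0, 0,0,0,0,0,0.16,0, 0,0,0,0,0,0.16,0, 0,0,0,0,0,0.12,0]' >/dev/null
python3 -m crank '[0,0,0,0,0,0.08,0, 0,0,0,0,0,0.04,0, 0,0,0,0,0,0,0, 0,0,0,0,0,0,0.2, 0,0,0,0,0,0,0.25]' 20
python3 -m crank '[0,0,0,0,0,0,0.3, 0,0,0,0,0,0,0.34, 0,0,0,0,0,0,0.38, 0,0,0,0,0,0,1, 0,0,0,0,0,0,1]'
python3 -m crank '[0,0,0,0,0,0,1, 0,0,0,0,0,0,1]'
```

```text
clock: 31.08
eef_pos: [0.427, 0.1178, 0.0097]
orientation: [[1.0, -0.0, 0.003], [-0.0, -1.0, 0.0], [0.003, -0.0, -1.0]]
wrist_force: [-0.5, 0.3, 0.6]
grip_width: 0.0839
gripper_force: 0.0
clock: 31.5
eef_pos: [0.4262, 0.1181, 0.0095]
orientation: [[1.0, -0.0, 0.002], [-0.0, -1.0, 0.001], [0.002, -0.001, -1.0]]
wrist_force: [-0.7, 1.8, 3.8]
grip_width: 0.0604
gripper_force: 20.0
clock: 31.67
eef_pos: [0.4262, 0.1181, 0.0094]
orientation: [[1.0, -0.0, 0.002], [-0.0, -1.0, 0.001], [0.002, -0.001, -1.0]]
wrist_force: [-0.3, 2.2, 6.2]
grip_width: 0.061
gripper_force: 20.0
```

```bash
python3 -m crank '[0,0,0,0,0,-0.03,1, 0,0,0,0,0,-0.08,1, 0,0,0,0,0,-0.1,1, 0,0,0,0,0,-0.09,1, 0,0,0,0.03,0.03,-0.05,1]'
python3 -m crank '[0,0,0,0.07,0.08,0,1, 0,0,0,0.1,0.12,0,1, 0,0,0,0.12,0.14,0,1, 0,0,0,0.12,0.14,0,1, 0,0,0,0.12,0.14,0,1]' >/dev/null
python3 -m crank '[0,0,0,0.11,0.13,0,1, 0,0,0,0.08,0.09,0,1, 0,0,0,0.04,0.055,0,1, 0,0,0,0,0,0,1, 0,0,0,0,0,0,1]'
python3 -m crank '[0,0,0,0,0,0,1, 0,0,0,0,0,0,1]'|grep eef
python3 - <<'E'
from h import *
s=ctrl.sense();print((np.array([.584,-.067,.0144])-s['eef_pos'])@s['orientation']/.2)
E
```

```text
clock: 32.08
eef_pos: [0.4305, 0.1119, 0.0795]
orientation: [[1.0, 0.001, -0.0], [0.001, -1.0, -0.0], [-0.0, 0.0, -1.0]]
wrist_force: [0.0, 0.0, -2.6]
grip_width: 0.0608
gripper_force: 19.9
clock: 32.92
eef_pos: [0.582, -0.0675, 0.0774]
orientation: [[1.0, -0.001, -0.003], [-0.001, -1.0, 0.001], [-0.003, -0.001, -1.0]]
wrist_force: [-0.9, 0.2, -2.9]
grip_width: 0.0609
gripper_force: 19.9
eef_pos: [0.5818, -0.066, 0.078]
[0.01151041 0.00542407 0.31813224]
```

```bash
python3 -m crank '[0,0,0,0.011,0.005,0.03,1, 0,0,0,0,0,0.06,1, 0,0,0,0,0,0.07,1, 0,0,0,0,0,0.06,1, 0,0,0,0,0,0.04,1]'|egrep 'eef|wrist'
python3 -m crank '[0,0,0,0,0,0.02,1, 0,0,0,0,0,0.015,1, 0,0,0,0,0,0,1]'|egrep 'eef|wrist'
python3 -m crank '[0,0,0,0,0,0,1, 0,0,0,0,0,0.01,1]'|egrep 'eef|wrist'
```

```text
eef_pos: [0.5836, -0.0675, 0.024]
wrist_force: [-0.6, 0.3, -3.3]
eef_pos: [0.585, -0.0682, 0.0188]
wrist_force: [0.4, -0.1, -2.0]
eef_pos: [0.5867, -0.0687, 0.0187]
wrist_force: [-0.1, -0.3, -3.6]
```

```bash
python3 -m crank '[0,0,0,-0.01,-0.006,0.005,1, 0,0,0,0,0,0.005,1, 0,0,0,0,0,0,1]'|egrep 'eef|wrist'
python3 -m crank '[0,0,0,0,0,0.005,1, 0,0,0,0,0,0,1]'|egrep 'eef|wrist'
python3 -m crank '[0,0,0,0,0,0.005,1, 0,0,0,0,0,0,1]'|egrep 'eef|wrist'
python3 -m crank '[0,0,0,0,0,0.005,1, 0,0,0,0,0,0,1]'|egrep 'eef|wrist'
```

```text
eef_pos: [0.5832, -0.0671, 0.0156]
wrist_force: [-0.7, -0.0, -3.6]
eef_pos: [0.5835, -0.0672, 0.0146]
wrist_force: [0.8, 0.5, -2.1]
eef_pos: [0.5837, -0.0672, 0.0146]
wrist_force: [-2.2, 0.4, 3.5]
eef_pos: [0.5838, -0.0672, 0.0145]
wrist_force: [-5.2, 2.0, 10.3]
```

```bash
python3 -m crank '[0,0,0,0,0,-0.005,1, 0,0,0,0,0,0,0.25, 0,0,0,0,0,0,0.2, 0,0,0,0,0,0,0.1, 0,0,0,0,0,0,0]'|egrep 'grip'
python3 -m crank '[0,0,0,0,0,0,0, 0,0,0,0,0,-0.06,0, 0,0,0,0,0,-0.14,0, 0,0,0,0,0,-0.18,0, 0,0,0,0,0,-0.18,0]' |egrep 'grip|eef'
python3 -m crank '[0,0,0,-0.05,0.01,-0.1,0, 0,0,0,-0.12,0.02,-0.04,0, 0,0,0,-0.16,0.02,0,0, 0,0,0,-0.16,0.02,0,0, 0,0,0,-0.16,0.02,0,0]' >/dev/null
python3 -m crank '[0,0,0,-0.1,0.02,0,0, 0,0,0,-0.06,0.01,0,0, 0,0,0,0,0,0,0, 0,0,0,0,0,0,0, 0,0,0,0,0,0,0]'|egrep 'eef|clock'
python3 - <<'E'
from h import *
s=ctrl.sense();print((np.array([.4225,-.091,-.002])-s['eef_pos'])@s['orientation']/.2)
im=eyes.snapshot("top");sc=eyes.snapshot("scene")
cv2.imwrite("pics/d1.png",np.hstack([cv2.resize(im[140:210,270:340,::-1],(400,400),interpolation=2),cv2.resize(sc[130:200,250:320,::-1],(400,400),interpolation=2)]))
E
```

```text
grip_width: 0.0843
gripper_force: 0.0
eef_pos: [0.5825, -0.0669, 0.1266]
grip_width: 0.0941
gripper_force: 0.0
clock: 36.33
eef_pos: [0.4225, -0.0913, 0.1544]
[-0.00161605 -0.00197526  0.78185791]
```

View pics/d1.png

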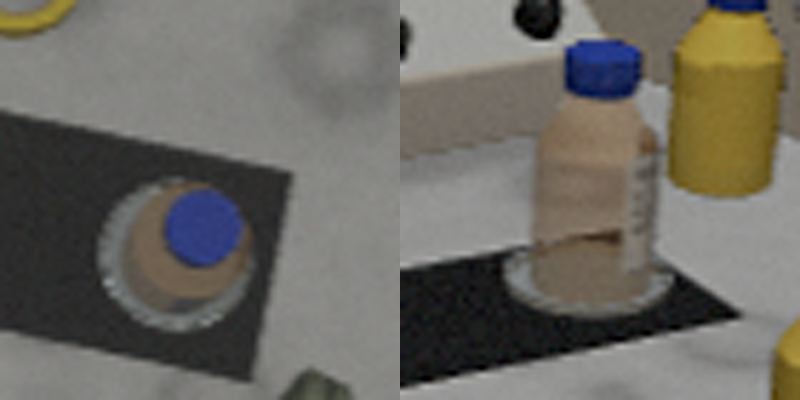

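The large bottle stands upright inside the dish. Next is the small bottle.

```bash
python3 -m crank '[0,0,0,-0.001,-0.002,0.08,0, 0,0,0,0,0,0.15,0, 0,0,0,0,0,0.15,0, 0,0,0,0,0,0.15,0, 0,0,0,0,0,0.12,0]' >/dev/null
python3 -m crank '[0,0,0,0,0,0.08,0, 0,0,0,0,0,0.05,0, 0,0,0,0,0,0,0.1, 0,0,0,0,0,0,0.25, 0,0,0,0,0,0,0.3]' 20
python3 -m crank '[0,0,0,0,0,0,0.36, 0,0,0,0,0,0,0.4, 0,0,0,0,0,0,0.44, 0,0,0,0,0,0,0.48, 0,0,0,0,0,0,0.5]'
python3 -m crank '[0,0,0,0,0,0,1, 0,0,0,0,0,0,1, 0,0,0,0,0,0,1]'
```

```text
clock: 37.27
eef_pos: [0.4227, -0.0912, -0.0014]
orientation: [[1.0, 0.0, 0.002], [0.0, -1.0, -0.001], [0.002, 0.001, -1.0]]
wrist_force: [-0.5, -0.9, 0.1]
grip_width: 0.0774
gripper_force: 0.0
clock: 37.68
eef_pos: [0.4218, -0.0913, -0.0018]
orientation: [[1.0, 0.0, 0.001], [0.0, -1.0, -0.001], [0.001, 0.001, -1.0]]
wrist_force: [-0.1, -1.7, 2.5]
grip_width: 0.0481
gripper_force: 20.0
clock: 37.93
eef_pos: [0.4218, -0.0913, -0.0018]
orientation: [[1.0, -0.0, 0.001], [-0.0, -1.0, -0.001], [0.001, 0.001, -1.0]]
wrist_force: [-1.3, -1.2, 4.9]
grip_width: 0.0483
gripper_force: 20.0
```

```bash
python3 -m crank '[0,0,0,0,0,-0.03,1, 0,0,0,0,0,-0.08,1, 0,0,0,0,0,-0.11,1, 0,0,0,0,0,-0.1,1, 0,0,0,0.03,-0.04,-0.06,1]'|grep -E 'eef|grip'
python3 -m crank '[0,0,0,0.06,-0.09,-0.02,1, 0,0,0,0.06,-0.13,0,1, 0,0,0,0.05,-0.15,0,1, 0,0,0,0.07,-0.15,0,1, 0,0,0,0.1,-0.1,0,1]' >/dev/null
python3 -m crank '[0,0,0,0.13,-0.05,0,1, 0,0,0,0.14,-0.02,0,1, 0,0,0,0.13,-0.005,0,1, 0,0,0,0.1,0,0,1, 0,0,0,0.05,0,0,1]' >/dev/null
python3 -m crank '[0,0,0,0,0,0,1, 0,0,0,0,0,0,1, 0,0,0,0,0,0,1, 0,0,0,0,0,0,1]'|grep -E 'eef|grip'
python3 - <<'E'
from h import *
s=ctrl.sense();print((np.array([.6075,.0555,.0012])-s['eef_pos'])@s['orientation']/.2)
E
```

```text
eef_pos: [0.4268, -0.083, 0.0747]
grip_width: 0.0485
gripper_force: 19.9
eef_pos: [0.6036, 0.0564, 0.077]
grip_width: 0.0484
gripper_force: 19.9
[0.02032593 0.00461243 0.37871178]
```

```bash
python3 -m crank '[0,0,0,0.019,0.0045,0.03,1, 0,0,0,0,0,0.07,1, 0,0,0,0,0,0.08,1, 0,0,0,0,0,0.08,1, 0,0,0,0,0,0.05,1]'|egrep 'eef|wrist'
python3 -m crank '[0,0,0,0,0,0.03,1, 0,0,0,0,0,0.01,1, 0,0,0,0,0,0,1, 0,0,0,0,0,0,1, 0,0,0,0,0,0,1]'|egrep 'eef|wrist'
python3 - <<'E'
from h import *
s=ctrl.sense();print((np.array([.6075,.0555,.0012])-s['eef_pos'])@s['orientation']/.2)
E
```

```text
eef_pos: [0.6074, 0.0553, 0.0136]
wrist_force: [-0.1, 0.0, -2.4]
eef_pos: [0.6102, 0.0553, 0.0087]
wrist_force: [-1.0, -0.8, -1.7]
[-0.01335374 -0.00092219  0.03757924]
```

```bash
python3 -m crank '[0,0,0,-0.01,0,0.01,1, 0,0,0,0,0,0.01,1, 0,0,0,0,0,0,1, 0,0,0,0,0,0,1]'|egrep 'eef|wrist'
python3 -m crank '[0,0,0,0,0,0.005,1, 0,0,0,0,0,0.005,1, 0,0,0,0,0,0,1]'|egrep 'eef|wrist'
python3 -m crank '[0,0,0,0,0,0.005,1, 0,0,0,0,0,0,1]'|egrep 'eef|wrist'
```

```text
eef_pos: [0.6069, 0.0554, 0.0035]
wrist_force: [-0.3, 0.3, -2.7]
eef_pos: [0.607, 0.0553, 0.0013]
wrist_force: [-0.5, -0.7, -2.3]
eef_pos: [0.6071, 0.0554, 0.0013]
wrist_force: [-2.1, -0.2, 2.9]
```

```bash
python3 -m crank '[0,0,0,0,0,0,0.4, 0,0,0,0,0,0,0.36, 0,0,0,0,0,0,0.3, 0,0,0,0,0,0,0.2, 0,0,0,0,0,0,0.2]'|egrep 'grip'
python3 -m crank '[0,0,0,0,0,0,0.15, 0,0,0,0,0,-0.05,0.15, 0,0,0,0,0,-0.12,0.15, 0,0,0,0,0,-0.18,0.15, 0,0,0,0,0,-0.18,0.15]' |egrep 'grip|eef'
python3 -m crank '[0,0,0,0,0,-0.18,0, 0,0,0,-0.1,0.05,-0.08,0, 0,0,0,-0.16,0.15,0,0, 0,0,0,-0.16,0.18,0,0, 0,0,0,-0.16,0.18,0,0]' >/dev/null
python3 -m crank '[0,0,0,-0.16,0.18,0,0, 0,0,0,-0.1,0.18,0,0, 0,0,0,-0.05,0.18,0,0, 0,0,0,0,0.1,0,0, 0,0,0,0,0,0,0]'|egrep 'eef|clock'
python3 - <<'E'
from h import *
im=eyes.snapshot("top");sc=eyes.snapshot("scene")
cv2.imwrite("pics/f1.png",np.vstack([cv2.resize(im[120:225,180:380,::-1],(560,294),interpolation=2),cv2.resize(sc[110:215,180:380,::-1],(560,294),interpolation=2)]))
E
```

```text
grip_width: 0.0742
gripper_force: 0.0
eef_pos: [0.6057, 0.0554, 0.107]
grip_width: 0.0798
gripper_force: 0.0
clock: 42.77
eef_pos: [0.4433, -0.1725, 0.1599]
```

View pics/f1.png

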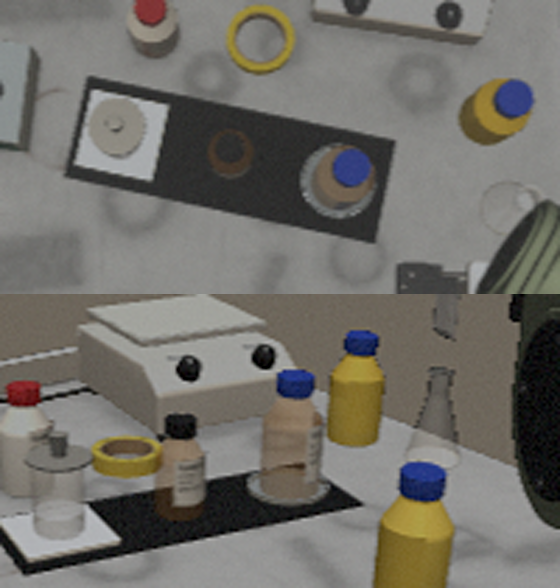

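The final picture shows the covered beaker on the tile, the small bottle mid-mat, the large bottle in the dish, and the bystanders untouched. Handing in.

```bash
python3 -c "
from workcell import ctrl
print(ctrl.close_job())"
```

```text
the job is handed in; nothing more can be done
None
```

The job is handed in: the lidded beaker stands about 2.5 mm off the tile's centre by my measurement, the large brown bottle is in the dish, the small one is midway between, and nothing is held; it took about 43 s of the 96 s.

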